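Prove the oven door's gas interlock

TASK

The gas cock is shut and the oven's sliding door is closed: prove the door interlock. Swing the reset lever of the safety shut-off valve up and over until it latches open, and let go of it; then push the roller arm of the door's limit switch away from the door, as the door's striker would, until it trips and the valve snaps shut, without driving the arm near its end stop, and let the arm spring back upright. Leave the gas cock shut and the bottle, block and paddle where they are.

Things in the scene. Friction and masses are not known exactly. Their poses are not given: they have to be found in the camera images.
- gas_valve: Gas train fixed to the bench: dark steel pipe, 27 mm, centre 55 mm high, along its y from +122 to -205 mm, both ends elbowed down into the bench. In the middle the safety shut-off valve: cast aluminium body under a grey latch head 72 x 72 mm, top 170 mm high. Origin at bench level under the valve, z up. Reset lever on the head's +y side; brass gas cock at y = -138 mm.
- reset_lever (a joint): Angle (rad) of the sprung reset lever about a shaft along y at (0, 58, 115) mm in the gas_valve frame. 0 = valve shut: leaning 55 deg from upright to +x. Grows as it swings over the top towards -x. Taken to 1.18 and let go it stays latched (valve open) at about 1.1; end stop 1.28. Let go sooner, it springs back. 3 to 6 N at the knob. It snaps back to 0 when the switch trips.
- lever_knob (a point): Centre of the black ball knob (30 mm diameter) at the end of the reset lever, 110 mm from its shaft: 178 mm high at rest, 224 mm when latched. The steel bar below it is 16 mm wide and 6 mm thick (along the gas_valve's y). Axes at rest are those of the gas_valve and turn with the lever.
- gas_cock (a joint): Angle (rad) of the manual gas cock's flat black handle (100 mm long, 90 mm high over the brass valve). About 0 = shut: handle square to the pipe, pointing along the gas_valve's -x. Stiff; not to be moved.
- oven: Fixed bench pick-up oven, white on a grey plinth, 420 wide (y), 330 deep (x), 310 mm high. Origin at bench level, middle of front face; front faces -x. Steel door (y 20 to 200 mm, z 100 to 232, out to 69 from the face, handle 90) hangs shut from a full-width box track, z 243 to 290, out to 92 (brackets 103): it overhangs the switch, which is reached from the front with a tool slanted 30 to 50 deg.
- striker (a point): Edge of the small steel striker dog under the door's lower corner, on the side towards the switch; 80 mm high. It stands 85 to 135 mm from the roller's centre.
- door_switch: Roller lever limit switch fixed low on the oven's plinth beside the door: aluminium box 40 mm high (16 to 56 mm above the bench), standing out 43 mm from the face, 105 mm long (its y = +18 to -86 mm). Origin at bench level on the oven's face, below the lever's shaft; axes as the oven's (x into the oven, -y away from the door).
- roller_arm (a joint): Angle (rad) of the switch's roller arm about the switch's x axis, on a shaft 38 mm above the bench. 0 = upright, at rest; grows as the roller is pushed away from the door, towards the switch's -y. It trips at about 0.4 rad; end stop 1.15, do not go beyond 0.95. Sprung: 2 to 5 N at the roller, up to 10 N just before it trips; it springs back when let go.
- roller (a point): Centre of the switch's black roller, 18 mm diameter and 8 mm wide, 45 mm from the arm's shaft; at rest 83 mm above the bench and 58 mm out from the oven's face, on the outer side of a steel arm 13 mm wide and 4 mm thick.
- water_bottle: Bystander: green glass bottle with blue cap, 64 mm diameter, 210 mm high, standing; origin at the centre of its foot.
- wood_block: Bystander: glassblower's round wooden block, 78 mm diameter and 51 mm high, with a handle 140 mm long along its -x; origin under the block's centre.
- wood_paddle: Bystander: flat wooden paddle 130 x 75 x 16 mm with a round handle along its -x, lying; origin underneath, 20 mm behind the blade's centre.

How it is judged:
By the outcome, as a careful person would: the job done as asked, in the order asked, and still so for the second after the job is handed in, with the robot touching nothing.
It also fails if it takes over 48 s, if anything falls off the work surface, if the arm or the gripper's body presses on something with over 40 N, if the wrist force passes 120 N, or if a joint passes its speed limit or range.

ROBOT

A 6-joint arm with a two-finger parallel gripper is mounted at the origin on the work surface. World frame = base frame: x ahead of the robot, y to its left, z up, the work surface at z = 0. Lengths are in m, angles in rad, forces in N, time in s.
With the tool pointing down it reaches from about 0.3 to 0.875 m from the base axis. Payload 6.4 kg.
Tool frame: the origin (TCP) lies at the centre of the arm's flange, where the gripper is bolted on; the fingertips stand 173 mm ahead of it and the grasp point (between the pads) lies 155 mm ahead of it; z points along the fingers, y is the line along which they close (so a half turn about z gives the same grasp; the last joint's range is limited). The gripper opens to 85 mm and grips with 20 to 120 N. Pads are 22 mm wide; open, the fingers measure 114 mm over their backs; the gripper's body (76 mm by 85 mm) begins 54 mm behind the grasp point. The pads swing forward as they close: fully open they stand 13 mm farther back than shut.
Start: joints at [-1.468, 0.181, 1.607, -0, 1.354, -0.206], TCP at [0.175, -0.548, 0.405] pointing down, gripper open.
Joint ranges: [-2.99, 2.99], [-0.89, 2.07], [0.3, 2.58], [-1.14, 4.28], [0, 2.63], [-3.12, 3.12]. Speed limits (rad/s): [2.57, 2.57, 3.01, 3.14, 3.14, 3.14].

INTERFACE

Orientations are given as a unit quaternion [w, x, y, z].
In Python, from bench import get_obs, camera, get_calibration, hand_in gives the robot as it stands. The module is installed in compiled form; this text tells all that it offers.
- The arm moves only by the tool drive_tool, never from a script. Its argument "increments" is a list of rows, each a list of 2 entries, a list of its own where there are three numbers: the shift along the tool's x, y, z normalised to -1 to 1, where 1 is 250 mm, then the turn about the tool's z normalised to -1 to 1, where 1 is 90 degrees. A call has exactly 8 rows; each row is the pose to reach, as a shift and turn from the pose commanded when the call began, along the tool's axes at that moment; what a row does not reach only later rows make up. A row lasts 1/8 s, in which the tool goes at most 62.5 mm and 10.7 degrees, less where a joint would pass 70% of its speed; a pose out of reach is approached as far as the arm can. A call with a number of a shift or a turn outside -1 to 1 is refused whole. A call with a gripper value outside its range is refused whole. "claw" is the closure, from 0 (fully open) to 1 (shut), set as the call begins (left out, the last holds). The fingers move at their own pace and stop on an object; the grip force is fixed at half the most. Time passes only in rows, so rows that repeat a pose let the fingers close, or fill a call up. It gives the time, the measured TCP pose, the force and the opening at its end, in the units of the state.
- get_obs(): the state, without advancing time (a new reading comes with each control period).
- camera(name): name is "scene" or "top"; returns the picture (480x640x3 uint8, blue, green, red); there is no depth.
- get_calibration(name): a dict with "K" (3x3 intrinsics, pixels), "origin" and "orientation" of the camera in the world. Camera axes: x right, y down, z forward; pixel columns grow to the right and rows downward; lengths in m; the calibration is good to about 2 mm. A picture is of the moment at which its call begins. get_calibration takes no time and is no camera call.
- hand_in(): hands the job in, once; it reports no verdict.
The state is a dict: "time_s": time; "q": joint angles; "dq": joint speeds; "joint_efforts": joint torques, N m; "eef_pos": TCP position; "eef_rot": TCP orientation; "wrist_force": force on the tool from outside, world axes, zero at the start; "torque": the same for the moment, N m; "opening": opening from 0.0 (shut) to 1.0 (fully open).
Only numpy, scipy, OpenCV 4.12 (cv2) and the standard library are available. Lean on these libraries where they do the work, as an engineer would, in place of code of your own. Each camera call takes 0.05 s, during which the arm holds its last target. There are 200 camera calls.

## Working session

There is one attempt and no reset: what is moved stays moved. The work goes in short steps, Python scripts to look and compute and a tool call to move; the robot and the scene stay as the last step left them, time stands still between calls to the robot, and variables do not carry over. Pictures are saved under pics/ and viewed, on a budget of 10 in all, crops included, one or two more only if the job needs it, and the job is handed in when it is done.

Besides the shell and the picture viewer there is one more tool, called after "Emit:" by a JSON object that holds its "api" and its "payload". drive_tool: Moves the arm, as the interface text tells. Its arguments: {"type":"object","properties":{"increments":{"type":"array","items":{"type":"array"}},"claw":{"type":"number"}},"required":["increments"]}

```bash
mkdir -p pics
python3 - <<'E'
from bench import *
import cv2
for n in("scene","top"):
    cv2.imwrite(f"pics/{n}0.png",camera(n)); c=get_calibration(n); print(n,c)
print(get_obs())
E
```

```text
scene {'K': array([[466.64188265,   0.        , 319.22013829],
       [  0.        , 466.64188265, 246.41659593],
       [  0.        ,   0.        ,   1.        ]]), 'origin': array([ 1.26602359, -0.26726111,  0.75404198]), 'orientation': array([-0.32405443,  0.73636733,  0.54390561, -0.23857612])}
top {'K': array([[466.94761975,   0.        , 326.7964696 ],
       [  0.        , 466.94761975, 239.78184826],
       [  0.        ,   0.        ,   1.        ]]), 'origin': array([ 0.43210931, -0.03850023,  1.20727425]), 'orientation': array([ 0.04856373, -0.6964379 ,  0.71340192, -0.06060953])}
{'time_s': 0.1, 'q': array([-1.46830360e+00,  1.81463854e-01,  1.60790246e+00, -9.37544367e-06,
        1.35376353e+00, -2.06260456e-01]), 'dq': array([ 0.0019754 , -0.00255478, -0.00233316,  0.00062823,  0.0001416 ,
       -0.00032315]), 'joint_efforts': array([ 1.42535205e-04, -4.45877695e+01, -3.52238917e+01, -3.27225462e-04,
        4.04027727e-03,  5.47338047e-06]), 'eef_pos': array([ 0.17473975, -0.54757343,  0.40387833]), 'eef_rot': array([-7.67796704e-04,  9.88107133e-01,  1.53765092e-01,  3.52889016e-05]), 'wrist_force': array([ 0.78636193, -0.24074588,  0.11100023]), 'torque': array([-0.04534311, -0.04032955, -0.01776103]), 'opening': 0.9998243590660197}
```

View pics/scene0.png

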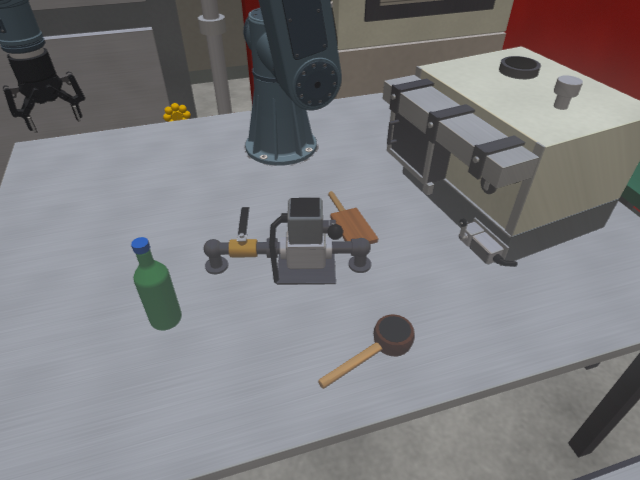

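View pics/top0.png

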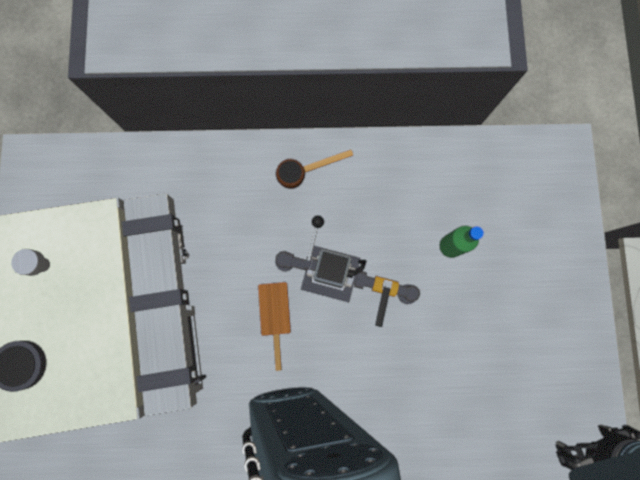

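The scene picture shows the lever knob at about (335,231), the switch at about (480,240), and the valve at (305,235). In the top picture the knob is at (318,221), the pipe elbows are at (285,261) and (408,293), and the oven front runs along about x=185. Next I'll enlarge the switch, the knob and the wrist.

Run:
```python
import cv2,numpy as np
s=cv2.imread("pics/scene0.png");t=cv2.imread("pics/top0.png")
f=lambda im,x,y,w,h,W,H:cv2.resize(im[y:y+h,x:x+w],(W,H),interpolation=cv2.INTER_CUBIC)
a=f(s,380,70,160,200,400,500)   # 2.5x
b=f(s,440,205,80,65,400,325)    # 5x
c=f(s,0,0,100,140,190,266)
d=f(t,150,180,70,88,209,264)    # 3x
im=np.zeros((600,800,3),np.uint8)
im[:500,:400]=a;im[:325,400:]=b;im[330:596,400:590]=c;im[330:594,591:]=d
cv2.imwrite("pics/c1.png",im)
```

```text
(no output)
```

View pics/c1.png

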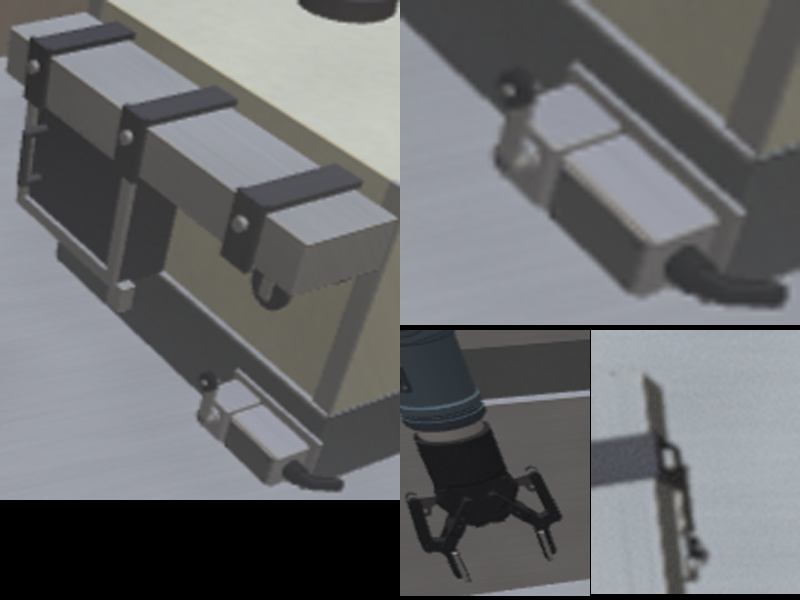

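The roller is at scene (463,223) and top about (185,254). The open gripper's knuckles bulge wider than the fingertips. Next I'll triangulate.

```bash
cat > h.py <<'E'
from bench import *
import numpy as np
from scipy.spatial.transform import Rotation as R
def ray(n,p):
    c=get_calibration(n); d=np.linalg.solve(c["K"],[*p,1.]); w=c["orientation"]
    return c["origin"],R.from_quat([*w[1:],w[0]]).apply(d/np.linalg.norm(d))
def plane(n,p,z):
    o,d=ray(n,p); return o+d*(z-o[2])/d[2]
def tri(a,b):
    (o,d),(q,e)=ray("scene",a),ray("top",b)
    s=np.linalg.lstsq(np.c_[d,-e],q-o,rcond=None)[0]; A,B=o+d*s[0],q+e*s[1]
    return (A+B)/2,np.linalg.norm(A-B)
def proj(n,P):
    c=get_calibration(n); w=c["orientation"]; v=R.from_quat([*w[1:],w[0]]).inv().apply(np.asarray(P)-c["origin"]); u=c["K"]@v; return u[:2]/u[2]
E
python3 - <<'E'
from h import *
np.set_printoptions(precision=4,suppress=True)
print("knob",tri((335,231),(318,221)), plane("top",(318,221),.178),plane("scene",(335,231),.178))
print("elbows",plane("top",(285,261),.06),plane("top",(408,293),.06))
print("head top",plane("top",(334,268),.17))
print("roller",tri((463,222.6),(185.3,254)),plane("scene",(463,222.6),.083),plane("top",(185.3,254),.083))
# track front top edge (z .29), lower corners in scene
for p in [(386,96),(406,92),(530,175),(495,165)]: print(p,plane("scene",p,.29))
print("track front top-edge in top view",plane("top",(170,195),.29),plane("top",(190,405),.29))
E
```

```text
knob (array([ 0.635 , -0.0401,  0.1789]), np.float64(0.0014165275516201655)) [ 0.6354 -0.0395  0.178 ] [ 0.6339 -0.0405  0.178 ]
elbows [0.56  0.044 0.06 ] [ 0.4741 -0.256   0.06  ]
head top [ 0.5295 -0.0727  0.17  ]
roller (array([0.5813, 0.285 , 0.0778]), np.float64(0.0021035243038817282)) [0.5866 0.2819 0.083 ] [0.5801 0.2825 0.083 ]
(386, 96) [0.3452 0.1755 0.29  ]
(406, 92) [0.3393 0.2279 0.29  ]
(530, 175) [0.7138 0.2931 0.29  ]
(495, 165) [0.6675 0.252  0.29  ]
track front top-edge in top view [0.673  0.2565 0.29  ] [0.267  0.2086 0.29  ]
```

Emit:
{"api": "drive_tool", "payload": {"increments": [[[0.12, 0, -0.12], 0], [[0.25, 0, -0.25], 0], [[0.4, 0, -0.4], 0], [[0.6, 0, -0.6], 0], [[0.8, 0, -0.8], 0], [[0.95, 0, -0.95], 0], [[1, 0, -1], 0], [[1, 0, -1], 0]]}}

```text
time_s: 1.1
eef_pos: [0.414, -0.4712, 0.6557]
eef_rot: [0.001, 0.988, 0.155, 0.0]
wrist_force: [-2.0, 0.7, -0.5]
opening: 1.002
```

Emit:
{"api": "drive_tool", "payload": {"increments": [[[0.2, 0, -0.2], 0], [[0.4, 0, -0.4], 0], [[0.6, 0, -0.6], 0], [[0.8, 0, -0.8], 0], [[0.9, 0, -1], 0], [[0.9, 0, -1], 0], [[0.9, 0, -1], 0], [[0.9, 0, -1], 0]]}}

```text
time_s: 2.1
eef_pos: [0.5614, -0.3629, 0.8367]
eef_rot: [0.013, 0.988, 0.153, 0.014]
wrist_force: [0.5, -0.3, 0.5]
opening: 0.997
```

```bash
python3 -c "
from h import *
o=get_obs();print(o['q'],o['eef_pos'],o['eef_rot'])"
```

```text
[-0.75231246  0.52079474  0.29904566  0.0080253   2.2847459   0.5162424 ] [ 0.56142015 -0.36289312  0.83666659] [0.01268593 0.98802184 0.15317186 0.01379463]
```

Emit:
{"api": "drive_tool", "payload": {"increments": [[[-0.1, 0, 0.2], 0], [[-0.2, 0, 0.4], 0], [[-0.3, 0, 0.6], 0], [[-0.3, 0, 0.8], 0], [[-0.3, 0, 1], 0], [[-0.3, 0, 1], 0], [[-0.3, 0, 1], 0], [[-0.3, 0, 1], 0]]}}

```text
time_s: 3.1
eef_pos: [0.4986, -0.3907, 0.5875]
eef_rot: [0.014, 0.988, 0.154, 0.015]
wrist_force: [0.4, 0.6, 0.6]
opening: 1.007
```

```bash
python3 -c "
from h import *
o=get_obs();print(o['q'],o['eef_pos'],o['eef_rot'])"
```

```text
[-0.85399749  0.21817209  1.20383392  0.00990107  1.67997001  0.40938198] [ 0.49859318 -0.39067522  0.58754867] [0.01412816 0.98790664 0.15370122 0.01472433]
```

Out-of-reach targets leave a small tilt that persists (2° here), so I can use that later to slant the tool for the switch. The lever comes first.

```bash
cat >> h.py <<'E'
def inc(P,show=True):
    o=get_obs(); w=o["eef_rot"]; r=R.from_quat([*w[1:],w[0]])
    v=r.inv().apply(np.asarray(P)-o["eef_pos"])/.25
    return np.round(v,3)
def pose():
    o=get_obs(); w=o["eef_rot"]; M=R.from_quat([*w[1:],w[0]]).as_matrix()
    print("t",o["time_s"],"p",o["eef_pos"].round(4),"F",o["wrist_force"].round(1),"q",o["q"].round(3)); print("tool axes cols\n",M.round(3)); return o["eef_pos"],M
E
python3 - <<'E'
from h import *
pose()
print(inc([.70,-.058,.42]),inc([.62,-.2,.5]))
E
```

```text
t 3.1 p [ 0.4986 -0.3907  0.5875] F [0.4 0.6 0.6] q [-0.854  0.218  1.204  0.01   1.68   0.409]
tool axes cols
 [[ 0.952  0.303  0.033]
 [ 0.304 -0.952 -0.023]
 [ 0.025  0.032 -0.999]]
[ 1.155 -1.045  0.665] [ 0.686 -0.59   0.348]
```

Emit:
{"api": "drive_tool", "payload": {"increments": [[[0.14, -0.13, 0.06], 0.05], [[0.28, -0.26, 0.13], 0.1], [[0.42, -0.39, 0.2], 0.16], [[0.57, -0.52, 0.27], 0.22], [[0.72, -0.65, 0.35], 0.28], [[0.86, -0.78, 0.42], 0.34], [[1, -0.91, 0.5], 0.374], [[1, -0.91, 0.5], 0.374]], "claw": 1}}

```text
time_s: 4.1
eef_pos: [0.6726, -0.0968, 0.4581]
eef_rot: [0.007, 0.99, -0.137, 0.016]
wrist_force: [0.1, -0.1, -0.0]
opening: 0.002
```

Run:
```python
from h import *
pose()
# tip = p+0.173*z ; want tip at (.690,-.057,.170)
p,M=pose(); print(inc(np.array([.690,-.057,.172])-.173*M[:,2]))
```

```text
t 4.1 p [ 0.6726 -0.0968  0.4581] F [ 0.1 -0.1 -0. ] q [-0.315  0.366  1.271 -0.008  1.471  1.53 ]
tool axes cols
 [[ 0.962 -0.271  0.03 ]
 [-0.271 -0.963 -0.018]
 [ 0.033  0.009 -0.999]]
t 4.1 p [ 0.6726 -0.0968  0.4581] F [ 0.1 -0.1 -0. ] q [-0.315  0.366  1.271 -0.008  1.471  1.53 ]
tool axes cols
 [[ 0.962 -0.271  0.03 ]
 [-0.271 -0.963 -0.018]
 [ 0.033  0.009 -0.999]]
[-0.014 -0.183  0.451]
```

Emit:
{"api": "drive_tool", "payload": {"increments": [[[-0.005, -0.06, 0.1], 0], [[-0.01, -0.12, 0.2], 0], [[-0.014, -0.18, 0.3], 0], [[-0.014, -0.183, 0.4], 0], [[-0.014, -0.183, 0.451], 0], [[-0.014, -0.183, 0.451], 0], [[-0.014, -0.183, 0.451], 0], [[-0.014, -0.183, 0.451], 0]]}}

```text
time_s: 5.1
eef_pos: [0.6843, -0.0577, 0.3469]
eef_rot: [0.008, 0.99, -0.139, 0.017]
wrist_force: [-0.5, 0.1, 0.3]
opening: 0.003
```

Run:
```python
from h import *
import cv2
p,M=pose(); print("tip",p+.173*M[:,2])
a=camera("scene")[100:300,200:440];b=camera("top")[150:300,260:440]
im=np.zeros((600,800,3),np.uint8)
im[:400,:480]=cv2.resize(a,(480,400));im[:267,480:]=cv2.resize(b,(320,267));cv2.imwrite("pics/c2.png",im)
```

```text
t 5.1 p [ 0.6843 -0.0577  0.3469] F [-0.5  0.1  0.3] q [-0.254  0.463  1.365 -0.012  1.278  1.599]
tool axes cols
 [[ 0.961 -0.276  0.032]
 [-0.275 -0.961 -0.02 ]
 [ 0.036  0.01  -0.999]]
tip [ 0.68987434 -0.06115154  0.17398939]
```

View pics/c2.png

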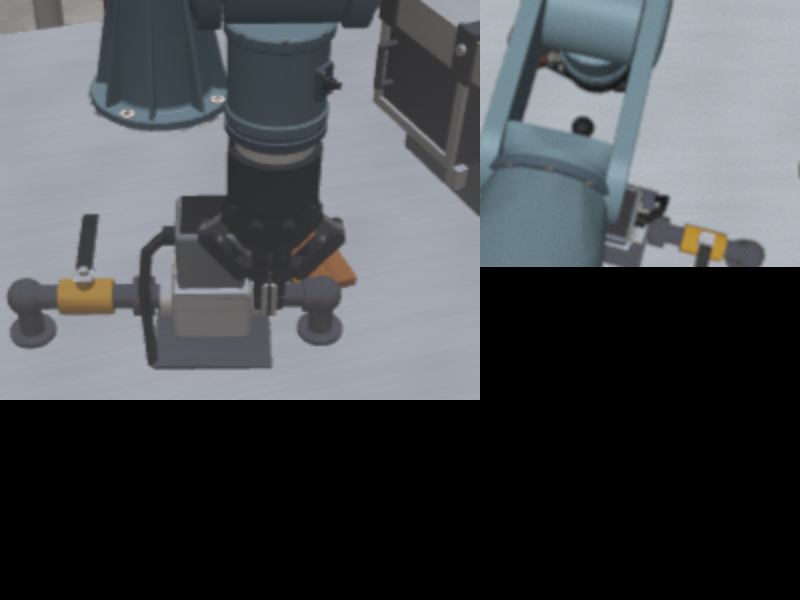

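The closed fingers stand on the knob's +x side, lined up to about 4 mm. Next I'll push the lever over.

Emit:
{"api": "drive_tool", "payload": {"increments": [[[-0.09, -0.015, 0], 0], [[-0.17, -0.015, -0.02], 0], [[-0.25, -0.015, -0.06], 0], [[-0.32, -0.015, -0.09], 0], [[-0.39, -0.015, -0.12], 0], [[-0.46, -0.015, -0.13], 0], [[-0.51, -0.015, -0.13], 0], [[-0.55, -0.015, -0.13], 0]]}}

```text
time_s: 6.2
eef_pos: [0.5527, -0.0156, 0.3755]
eef_rot: [0.008, 0.99, -0.139, 0.02]
wrist_force: [4.8, -1.7, 3.7]
opening: -0.001
```

Run:
```python
from h import *
import cv2
p,M=pose(); print("tip",p+.173*M[:,2])
im=camera("scene");cv2.imwrite("pics/s3.png",cv2.resize(im[100:300,200:440],(720,600),interpolation=2))
```

```text
t 6.2 p [ 0.5527 -0.0156  0.3755] F [ 4.8 -1.7  3.7] q [-0.24   0.148  1.706 -0.012  1.247  1.613]
tool axes cols
 [[ 0.961 -0.275  0.037]
 [-0.275 -0.961 -0.021]
 [ 0.041  0.01  -0.999]]
tip [ 0.55914612 -0.0191907   0.20269576]
```

View pics/s3.png

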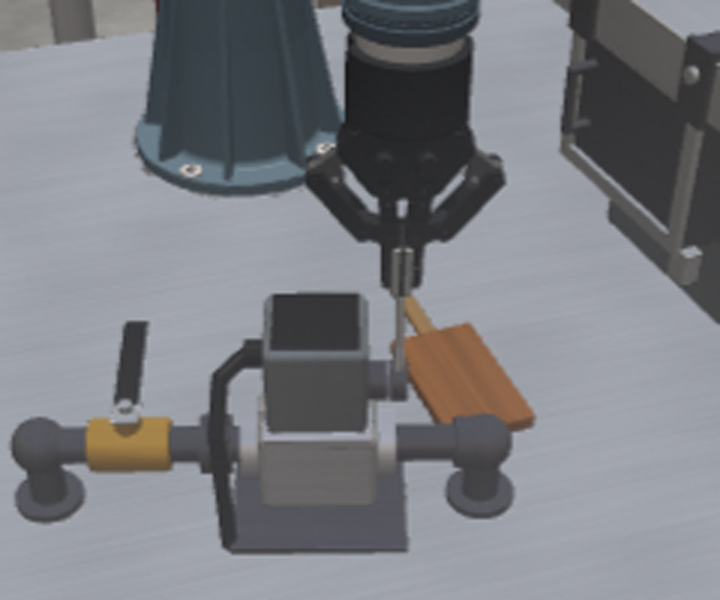

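The lever is just past upright, with about 5 N at the fingers. I'll creep past the latch point.

Emit:
{"api": "drive_tool", "payload": {"increments": [[[-0.015, 0, 0], 0], [[-0.03, 0, 0], 0], [[-0.045, 0, 0], 0], [[-0.055, 0, 0], 0], [[-0.065, 0, 0], 0], [[-0.065, 0, 0], 0], [[-0.065, 0, 0], 0], [[-0.065, 0, 0], 0]]}}

```text
time_s: 7.25
eef_pos: [0.5365, -0.011, 0.3727]
eef_rot: [0.007, 0.99, -0.139, 0.016]
wrist_force: [4.1, -0.2, 2.8]
opening: -0.002
```

Run:
```python
from h import *
p,M=pose(); t=p+.173*M[:,2];d=t[:2]-[.5295,-.0727];print("tip",t,"valve x",d@[.961,-.275],"y",d@[.275,.961])
```

```text
t 7.25 p [ 0.5365 -0.011   0.3727] F [ 4.1 -0.2  2.8] q [-0.239  0.117  1.747 -0.012  1.243  1.615]
tool axes cols
 [[ 0.961 -0.275  0.031]
 [-0.275 -0.961 -0.019]
 [ 0.035  0.01  -0.999]]
tip [ 0.54181087 -0.01430834  0.19978362] valve x -0.004226963945394129 y 0.05949987439759105
```

Emit:
{"api": "drive_tool", "payload": {"increments": [[[0.02, 0, 0], 0], [[0.05, 0, 0], 0], [[0.08, 0, 0], 0], [[0.11, 0, 0], 0], [[0.14, 0, 0], 0], [[0.17, 0, 0], 0], [[0.17, 0, 0], 0], [[0.17, 0, 0], 0]]}}

```text
time_s: 8.25
eef_pos: [0.577, -0.0225, 0.3737]
eef_rot: [0.007, 0.99, -0.139, 0.016]
wrist_force: [0.0, 0.2, -0.0]
opening: -0.0
```

Run:
```python
from h import *
import cv2
p,M=pose()
im=np.zeros((600,800,3),np.uint8)
a=camera("scene")[150:250,260:360];b=camera("top")[150:300,260:410]
im[:400,:400]=cv2.resize(a,(400,400));im[:400,400:]=cv2.resize(b,(400,400));cv2.imwrite("pics/c4.png",im)
```

```text
t 8.25 p [ 0.577  -0.0225  0.3737] F [ 0.   0.2 -0. ] q [-0.241  0.206  1.643 -0.012  1.26   1.611]
tool axes cols
 [[ 0.961 -0.275  0.029]
 [-0.275 -0.961 -0.019]
 [ 0.033  0.01  -0.999]]
```

View pics/c4.png

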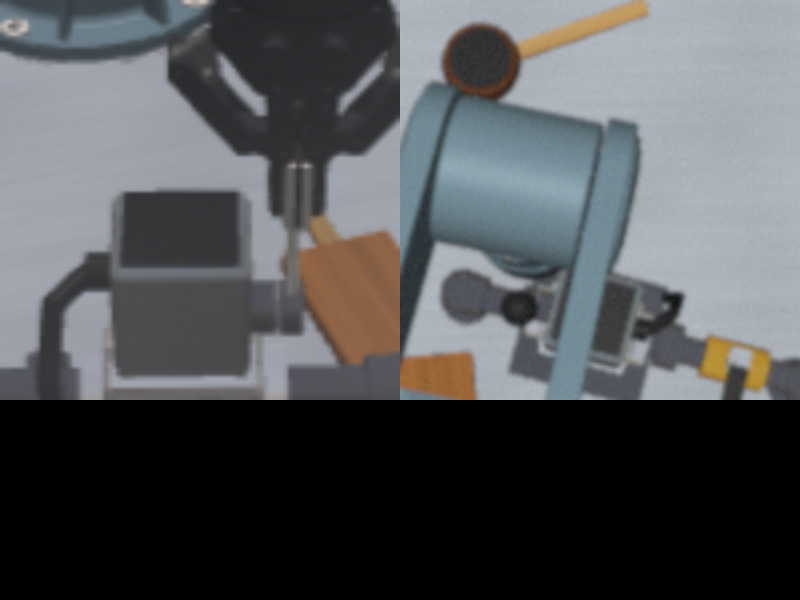

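Both views agree that the lever has latched: the knob stays at top (304,265) with zero force on the fingers. Next I'll lift away and head for high ground to slant the tool toward the oven.

Emit:
{"api": "drive_tool", "payload": {"increments": [[[0.1, 0, 0], 0], [[0.12, 0, -0.2], 0], [[0.12, 0, -0.4], -0.1], [[0.0, 0, -0.6], -0.2], [[-0.1, -0.1, -0.8], -0.3], [[-0.25, -0.2, -1], -0.4], [[-0.4, -0.35, -1], -0.5], [[-0.55, -0.5, -1], -0.6]]}}

```text
time_s: 9.35
eef_pos: [0.4704, 0.1413, 0.6191]
eef_rot: [0.014, 0.945, 0.328, 0.012]
wrist_force: [0.6, 0.2, -1.0]
opening: 0.001
```

Run:
```python
from h import *
pose(); print(inc([.2,.5,.68]),inc([-.07,.6,.70]))
for px in [(640,97),(520,45)]:
    o,d=ray("scene",px)
    for y in (.8,1,1.3): print(px,o+d*(y-o[1])/d[1])
```

```text
t 9.35 p [0.4704 0.1413 0.6191] F [ 0.6  0.2 -1. ] q [ 0.056 -0.11   1.487 -0.021  1.734  0.955]
tool axes cols
 [[ 0.785  0.619  0.033]
 [ 0.62  -0.785 -0.019]
 [ 0.014  0.035 -0.999]]
[ 0.044 -1.787 -0.306] [-0.554 -2.766 -0.429]
(640, 97) [0.46013289 0.8        0.25412937]
(640, 97) [0.30911255 1.         0.16044797]
(640, 97) [0.08258204 1.3        0.01992586]
(520, 45) [-0.01284381  0.8         0.21984121]
(520, 45) [-0.25249789  1.          0.11973436]
(520, 45) [-0.611979    1.3        -0.03042593]
```

Emit:
{"api": "drive_tool", "payload": {"increments": [[[0.0, -0.16, -0.05], -0.1], [[0.0, -0.33, -0.1], -0.2], [[-0.02, -0.5, -0.15], -0.3], [[-0.05, -0.66, -0.2], -0.4], [[-0.1, -0.8, -0.2], -0.5], [[-0.15, -0.9, -0.2], -0.6], [[-0.22, -1, -0.2], -0.65], [[-0.3, -1, -0.2], -0.65]]}}

```text
time_s: 10.35
eef_pos: [0.2558, 0.2922, 0.6585]
eef_rot: [0.017, 0.664, 0.747, 0.003]
wrist_force: [0.5, -0.0, 0.5]
opening: -0.002
```

Run:
```python
from h import *
pose(); print(inc([-.2,.67,.75]))
```

```text
t 10.35 p [0.2558 0.2922 0.6585] F [ 0.5 -0.   0.5] q [ 0.556 -0.341  1.598 -0.033  1.869  0.428]
tool axes cols
 [[-0.117  0.993  0.03 ]
 [ 0.993  0.118 -0.019]
 [-0.022  0.027 -0.999]]
[ 1.706 -1.622 -0.449]
```

Emit:
{"api": "drive_tool", "payload": {"increments": [[[0.12, -0.17, -0.04], 0], [[0.25, -0.34, -0.08], 0], [[0.38, -0.5, -0.12], 0], [[0.5, -0.66, -0.16], 0], [[0.62, -0.82, -0.2], 0], [[0.75, -0.95, -0.25], 0], [[0.9, -1, -0.3], 0], [[1, -1, -0.3], 0]]}}

```text
time_s: 11.35
eef_pos: [-0.0231, 0.5137, 0.7218]
eef_rot: [0.017, 0.665, 0.747, 0.004]
wrist_force: [0.8, 0.7, 0.3]
opening: -0.001
```

Emit:
{"api": "drive_tool", "payload": {"increments": [[[0.2, -0.15, -0.1], 0], [[0.4, -0.3, -0.2], 0], [[0.6, -0.4, -0.3], 0], [[0.8, -0.5, -0.4], 0], [[1, -0.5, -0.4], 0], [[1, -0.5, -0.4], 0], [[1, -0.5, -0.4], 0], [[1, -0.5, -0.4], 0]]}}

```text
time_s: 12.35
eef_pos: [-0.1652, 0.6998, 0.7788]
eef_rot: [0.001, 0.666, 0.746, 0.015]
wrist_force: [-0.4, 0.5, 0.5]
opening: 0.003
```

Run:
```python
from h import *
pose()
```

```text
t 12.35 p [-0.1652  0.6998  0.7788] F [-0.4  0.5  0.5] q [ 1.643  0.607  0.298 -0.029  2.218  1.511]
tool axes cols
 [[-0.114  0.993  0.022]
 [ 0.993  0.114  0.02 ]
 [ 0.018  0.024 -1.   ]]
```

Emit:
{"api": "drive_tool", "payload": {"increments": [[[1, 0, -0.6], 0], [[1, 0, -0.6], 0], [[1, 0, -0.6], 0], [[1, 0, -0.6], 0], [[1, 0, -0.6], 0], [[1, 0, -0.6], 0], [[1, 0, -0.6], 0], [[1, 0, -0.6], 0]]}}

```text
time_s: 13.35
eef_pos: [-0.1514, 0.7208, 0.7639]
eef_rot: [-0.012, 0.665, 0.746, 0.025]
wrist_force: [0.2, 0.0, -1.0]
opening: -0.0
```

Run:
```python
from h import *
pose()
```

```text
t 13.35 p [-0.1514  0.7208  0.7639] F [ 0.2  0.  -1. ] q [ 1.621  0.627  0.299 -0.021  2.162  1.493]
tool axes cols
 [[-0.115  0.993  0.015]
 [ 0.992  0.114  0.054]
 [ 0.052  0.021 -0.998]]
```

The slant grows by only about 2° per call this way. With the elbow and wrist joints both near their stops, moving up and back should give more tilt, so I'll try that.

Emit:
{"api": "drive_tool", "payload": {"increments": [[[-0.15, 0, -0.15], 0], [[-0.3, 0, -0.3], 0], [[-0.45, 0, -0.45], 0], [[-0.6, 0, -0.55], 0], [[-0.75, 0, -0.65], 0], [[-0.9, 0, -0.7], 0], [[-1, 0, -0.75], 0], [[-1, 0, -0.75], 0]]}}

```text
time_s: 14.35
eef_pos: [-0.1255, 0.4591, 0.9412]
eef_rot: [-0.015, 0.665, 0.746, 0.027]
wrist_force: [1.0, 0.6, -0.1]
opening: -0.003
```

Run:
```python
from h import *
pose()
```

```text
t 14.35 p [-0.1255  0.4591  0.9412] F [ 1.   0.6 -0.1] q [ 1.592  0.128  0.572 -0.023  2.381  1.46 ]
tool axes cols
 [[-0.115  0.993  0.015]
 [ 0.992  0.114  0.061]
 [ 0.058  0.021 -0.998]]
```

Emit:
{"api": "drive_tool", "payload": {"increments": [[[-0.1, 0, -0.15], 0], [[-0.2, 0, -0.25], 0], [[-0.35, 0, -0.3], 0], [[-0.5, 0, -0.35], 0], [[-0.65, 0, -0.4], 0], [[-0.8, 0, -0.4], 0], [[-1, 0, -0.4], 0], [[-1, 0, -0.4], 0]]}}

```text
time_s: 15.35
eef_pos: [-0.0995, 0.2059, 1.0188]
eef_rot: [-0.016, 0.665, 0.746, 0.031]
wrist_force: [-0.7, -0.2, 1.0]
opening: -0.001
```

Run:
```python
from h import *
pose()
```

```text
t 15.35 p [-0.0995  0.2059  1.0188] F [-0.7 -0.2  1. ] q [ 1.488 -0.26   0.707 -0.023  2.626  1.353]
tool axes cols
 [[-0.115  0.993  0.017]
 [ 0.991  0.114  0.067]
 [ 0.065  0.025 -0.998]]
```

Emit:
{"api": "drive_tool", "payload": {"increments": [[[-0.1, 0, -0.25], 0], [[-0.2, 0, -0.5], 0], [[-0.3, 0, -0.7], 0], [[-0.4, 0, -0.8], 0], [[-0.5, 0, -0.9], 0], [[-0.5, 0, -1], 0], [[-0.5, 0, -1], 0], [[-0.5, 0, -1], 0]]}}

```text
time_s: 16.35
eef_pos: [-0.1429, 0.1193, 1.0233]
eef_rot: [-0.033, 0.663, 0.746, 0.053]
wrist_force: [-0.2, -0.0, 0.5]
opening: 0.004
```

Run:
```python
from h import *
pose()
```

```text
t 16.35 p [-0.1429  0.1193  1.0233] F [-0.2 -0.   0.5] q [ 1.809 -0.339  0.737 -0.098  2.626  1.604]
tool axes cols
 [[-0.117  0.993  0.02 ]
 [ 0.986  0.114  0.123]
 [ 0.12   0.034 -0.992]]
```

Emit:
{"api": "drive_tool", "payload": {"increments": [[[0.25, 0, -0.1], 0], [[0.5, 0, -0.2], 0], [[0.75, 0, -0.4], 0], [[0.8, 0, -0.6], 0], [[0.8, 0, -0.8], 0], [[0.7, 0, -1], 0], [[0.6, 0, -1], 0], [[0.6, 0, -1], 0]]}}

```text
time_s: 17.35
eef_pos: [-0.1587, 0.2333, 1.0648]
eef_rot: [-0.054, 0.662, 0.744, 0.072]
wrist_force: [0.2, 0.5, -0.6]
opening: -0.004
```

Run:
```python
from h import *
pose()
```

```text
t 17.35 p [-0.1587  0.2333  1.0648] F [ 0.2  0.5 -0.6] q [ 1.765 -0.04   0.38  -0.099  2.626  1.557]
tool axes cols
 [[-0.118  0.993  0.015]
 [ 0.977  0.113  0.179]
 [ 0.176  0.035 -0.984]]
```

Emit:
{"api": "drive_tool", "payload": {"increments": [[[-0.3, 0, -0.3], 0], [[-0.6, 0, -0.6], 0], [[-0.8, 0, -0.8], 0], [[-1, 0, -1], 0], [[-1, 0, -1], 0], [[-1, 0, -1], 0], [[-1, 0, -1], 0], [[-1, 0, -1], 0]]}}

```text
time_s: 18.35
eef_pos: [-0.1599, 0.0008, 1.0454]
eef_rot: [-0.085, 0.659, 0.743, 0.081]
wrist_force: [0.3, 0.2, -0.3]
opening: -0.001
```

Run:
```python
from h import *
pose()
```

```text
t 18.35 p [-1.5990e-01  8.0000e-04  1.0454e+00] F [ 0.3  0.2 -0.3] q [ 2.526 -0.325  0.658 -0.371  2.626  2.064]
tool axes cols
 [[-0.118  0.993 -0.019]
 [ 0.965  0.119  0.232]
 [ 0.233  0.009 -0.972]]
```

Emit:
{"api": "drive_tool", "payload": {"increments": [[[0.25, 0, -0.1], 0], [[0.5, 0, -0.2], 0], [[0.75, 0, -0.4], 0], [[1, 0, -0.6], 0], [[1, 0, -0.8], 0], [[1, 0, -1], 0], [[1, 0, -1], 0], [[1, 0, -1], 0]]}}

```text
time_s: 19.35
eef_pos: [-0.1791, 0.162, 1.0909]
eef_rot: [-0.103, 0.656, 0.741, 0.096]
wrist_force: [0.2, -0.2, 0.0]
opening: 0.0
```

Emit:
{"api": "drive_tool", "payload": {"increments": [[[-0.1, 0, -0.3], 0], [[-0.2, 0, -0.6], 0], [[-0.3, 0, -0.9], 0], [[-0.4, 0, -1], 0], [[-0.5, 0, -1], 0], [[-0.5, 0, -1], 0], [[-0.5, 0, -1], 0], [[-0.5, 0, -1], 0]]}}

```text
time_s: 20.35
eef_pos: [-0.1874, 0.0088, 1.1017]
eef_rot: [-0.146, 0.65, 0.737, 0.115]
wrist_force: [-0.6, 0.2, 0.6]
opening: -0.002
```

Run:
```python
from h import *
pose()
```

```text
t 20.35 p [-0.1874  0.0088  1.1017] F [-0.6  0.2  0.6] q [ 2.683 -0.102  0.299 -0.638  2.626  1.949]
tool axes cols
 [[-0.113  0.991 -0.065]
 [ 0.924  0.129  0.36 ]
 [ 0.365 -0.02  -0.931]]
```

Emit:
{"api": "drive_tool", "payload": {"increments": [[[0.25, 0, -0.1], 0], [[0.5, 0, -0.2], 0], [[0.75, 0, -0.4], 0], [[1, 0, -0.6], 0], [[1, 0, -0.8], 0], [[1, 0, -1], 0], [[1, 0, -1], 0], [[1, 0, -1], 0]]}}

```text
time_s: 21.35
eef_pos: [-0.1363, 0.11, 1.1108]
eef_rot: [-0.156, 0.648, 0.736, 0.119]
wrist_force: [-0.3, 0.5, -0.8]
opening: 0.0
```

Emit:
{"api": "drive_tool", "payload": {"increments": [[[-0.1, 0, -0.3], 0], [[-0.2, 0, -0.6], 0], [[-0.3, 0, -0.9], 0], [[-0.4, 0, -1], 0], [[-0.5, 0, -1], 0], [[-0.5, 0, -1], 0], [[-0.5, 0, -1], 0], [[-0.5, 0, -1], 0]]}}

```text
time_s: 22.35
eef_pos: [-0.1102, -0.0428, 1.1136]
eef_rot: [-0.184, 0.643, 0.733, 0.129]
wrist_force: [-0.0, -0.2, -0.3]
opening: -0.0
```

Run:
```python
from h import *
pose(); print(inc([.35,.05,.6]))
```

```text
t 22.35 p [-0.1102 -0.0428  1.1136] F [-0.  -0.2 -0.3] q [ 2.991 -0.168  0.299 -0.963  2.626  1.926]
tool axes cols
 [[-0.106  0.989 -0.103]
 [ 0.894  0.141  0.425]
 [ 0.435 -0.047 -0.899]]
[-0.758  1.97   1.815]
```

Emit:
{"api": "drive_tool", "payload": {"increments": [[[0.15, -0.05, 0.2], 0], [[0.3, -0.05, 0.4], 0], [[0.5, 0, 0.6], 0], [[0.65, 0.1, 0.75], 0], [[0.8, 0.2, 0.9], 0], [[0.9, 0.3, 0.95], 0], [[1, 0.4, 1], 0], [[1, 0.45, 1], 0]]}}

```text
time_s: 23.35
eef_pos: [-0.113, 0.1327, 1.0471]
eef_rot: [-0.183, 0.642, 0.733, 0.131]
wrist_force: [-1.3, 0.4, 0.1]
opening: 0.0
```

Run:
```python
from h import *
pose(); print(inc([.05,.72,.78]))
```

```text
t 23.35 p [-0.113   0.1327  1.0471] F [-1.3  0.4  0.1] q [ 1.184 -0.46   0.736  0.406  2.445  1.42 ]
tool axes cols
 [[-0.109  0.989 -0.1  ]
 [ 0.893  0.141  0.427]
 [ 0.437 -0.043 -0.899]]
[1.561 1.022 1.898]
```

Emit:
{"api": "drive_tool", "payload": {"increments": [[[0.13, 0.09, 0.17], 0], [[0.26, 0.17, 0.33], 0], [[0.4, 0.27, 0.5], 0], [[0.54, 0.36, 0.67], 0], [[0.68, 0.45, 0.84], 0], [[0.82, 0.53, 1], 0], [[1, 0.55, 1], 0], [[1, 0.55, 1], 0]]}}

```text
time_s: 24.35
eef_pos: [-0.026, 0.4885, 0.9188]
eef_rot: [-0.18, 0.644, 0.733, 0.125]
wrist_force: [-0.2, 0.6, -0.7]
opening: 0.001
```

Emit:
{"api": "drive_tool", "payload": {"increments": [[[0.1, 0.05, 0.15], 0], [[0.25, 0.1, 0.3], 0], [[0.4, 0.15, 0.45], 0], [[0.6, 0.2, 0.55], 0], [[0.8, 0.2, 0.55], 0], [[1, 0.2, 0.55], 0], [[1, 0.2, 0.4], 0], [[1, 0.2, 0.3], 0]]}}

```text
time_s: 25.35
eef_pos: [-0.0137, 0.6884, 0.893]
eef_rot: [-0.197, 0.64, 0.729, 0.144]
wrist_force: [-0.1, -0.3, 1.4]
opening: 0.0
```

Run:
```python
from h import *
pose()
```

```text
t 25.35 p [-0.0137  0.6884  0.893 ] F [-0.1 -0.3  1.4] q [1.378 0.46  0.298 0.202 1.92  1.363]
tool axes cols
 [[-0.103  0.989 -0.102]
 [ 0.876  0.139  0.462]
 [ 0.471 -0.042 -0.881]]
```

Emit:
{"api": "drive_tool", "payload": {"increments": [[[0.3, 0, 0], 0], [[0.6, 0, 0], 0], [[1, 0, 0], 0], [[1, 0, 0], 0], [[1, 0, 0], 0], [[1, 0, 0], 0], [[1, 0, 0], 0], [[1, 0, 0], 0]]}}

```text
time_s: 26.35
eef_pos: [-0.0335, 0.7395, 0.8527]
eef_rot: [-0.211, 0.637, 0.724, 0.158]
wrist_force: [-0.1, -0.4, 0.6]
opening: -0.003
```

Emit:
{"api": "drive_tool", "payload": {"increments": [[[0.3, 0, 0], 0], [[0.6, 0, 0], 0], [[1, 0, 0], 0], [[1, 0, 0], 0], [[1, 0, 0], 0], [[1, 0, 0], 0], [[1, 0, 0], 0], [[1, 0, 0], 0]]}}

```text
time_s: 27.35
eef_pos: [-0.0482, 0.7731, 0.8263]
eef_rot: [-0.227, 0.634, 0.719, 0.173]
wrist_force: [-0.1, -0.2, 0.7]
opening: 0.003
```

Run:
```python
from h import *
p,M=pose()
# plan: tip waypoint in front of roller (door side)
X=np.array([-.117,.993,0]);Y=np.array([-.993,-.117,0])
rol=np.array([.5825,.282,.083])
for name,dx,dy,z in [("far",-.20,.06,.16),("near",-.06,.045,.08),("at",.0,.03,.075)]:
    tip=rol+dx*X+dy*Y; tip[2]=z; tcp=tip-.173*M[:,2]; print(name,tcp.round(3),inc(tcp))
```

```text
t 27.35 p [-0.0482  0.7731  0.8263] F [-0.1 -0.2  0.7] q [1.448 0.572 0.299 0.175 1.713 1.396]
tool axes cols
 [[-0.094  0.99  -0.107]
 [ 0.832  0.137  0.537]
 [ 0.546 -0.039 -0.837]]
far [ 0.565 -0.017  0.305] [-3.999  2.075 -0.214]
near [0.563 0.124 0.225] [-3.704  2.159  0.357]
at [0.571 0.186 0.22 ] [-3.514  2.225  0.502]
```

The slant is now 33° toward the oven, with tool y along the oven's -y. Next I'll travel to the front of the switch.

Emit:
{"api": "drive_tool", "payload": {"increments": [[[-0.13, 0.07, -0.04], 0], [[-0.26, 0.14, -0.08], 0], [[-0.4, 0.22, -0.12], 0], [[-0.54, 0.29, -0.16], 0], [[-0.68, 0.36, -0.2], 0], [[-0.82, 0.44, -0.25], 0], [[-1, 0.52, -0.3], 0], [[-1, 0.52, -0.3], 0]]}}

```text
time_s: 28.35
eef_pos: [0.1132, 0.5406, 0.7466]
eef_rot: [-0.226, 0.635, 0.718, 0.173]
wrist_force: [0.6, 0.0, 1.0]
opening: -0.002
```

Emit:
{"api": "drive_tool", "payload": {"increments": [[[-0.13, 0.07, -0.04], 0], [[-0.26, 0.14, -0.08], 0], [[-0.4, 0.22, -0.12], 0], [[-0.54, 0.29, -0.16], 0], [[-0.68, 0.36, -0.2], 0], [[-0.82, 0.44, -0.25], 0], [[-1, 0.52, -0.3], 0], [[-1, 0.52, -0.3], 0]]}}

```text
time_s: 29.35
eef_pos: [0.2741, 0.3105, 0.6679]
eef_rot: [-0.227, 0.636, 0.717, 0.173]
wrist_force: [-0.0, 0.6, 0.0]
opening: 0.001
```

Emit:
{"api": "drive_tool", "payload": {"increments": [[[-0.13, 0.07, -0.04], 0], [[-0.26, 0.14, -0.08], 0], [[-0.4, 0.22, -0.12], 0], [[-0.54, 0.29, -0.16], 0], [[-0.68, 0.36, -0.2], 0], [[-0.82, 0.44, -0.2], 0], [[-1, 0.52, -0.2], 0], [[-1, 0.52, -0.2], 0]]}}

```text
time_s: 30.35
eef_pos: [0.4311, 0.0943, 0.5672]
eef_rot: [-0.228, 0.635, 0.718, 0.172]
wrist_force: [-0.4, 0.0, 1.0]
opening: -0.004
```

```bash
cat > w.py <<'E'
from h import *
p,M=pose()
X=np.array([-.117,.993,0]);Y=np.array([-.993,-.117,0]);rol=np.array([.5825,.282,.083])
t=p+.173*M[:,2]; print("tip",t.round(4),"rel roller out/in x",((t-rol)@X).round(4),"y",((t-rol)@Y).round(4))
for name,dx,dy,z in [("far",-.15,.06,.12),("near",-.06,.045,.08),("at",.0,.035,.075),("push",.0,-.01,.072)]:
    tip=rol+dx*X+dy*Y; tip[2]=z; tcp=tip-.173*M[:,2]; print(name,tcp.round(3),inc(tcp))
E
python3 w.py
```

```text
t 30.35 p [0.4311 0.0943 0.5672] F [-0.4  0.   1. ] q [-0.23  -0.201  1.71   0.545  1.854 -0.257]
tool axes cols
 [[-0.09   0.99  -0.109]
 [ 0.833  0.135  0.537]
 [ 0.546 -0.042 -0.836]]
tip [0.4122 0.1872 0.4224] rel roller out/in x -0.0742 y 0.1802
far [0.559 0.033 0.265] [-0.911  0.526  0.825]
near [0.564 0.124 0.225] [-0.697  0.599  1.152]
at [0.567 0.185 0.22 ] [-0.506  0.645  1.298]
push [0.611 0.19  0.217] [-0.511  0.825  1.3  ]
```

```bash
cat > w2.py <<'E'
from h import *
p,M=pose()
X=np.array([-.117,.993,0]);Y=np.array([-.993,-.117,0]);rol=np.array([.5825,.282,.083])
t=p+.173*M[:,2]; print("tip",t.round(4),"rel x",((t-rol)@X).round(4),"y",((t-rol)@Y).round(4))
for name,dx,dy,z in [("at",.0045,.034,.067),("push",.0045,-.004,.067)]:
    tip=rol+dx*X+dy*Y; tip[2]=z; tcp=tip-.173*M[:,2]; print(name,tcp.round(3),inc(tcp))
E
python3 w2.py
```

```text
t 30.35 p [0.4311 0.0943 0.5672] F [-0.4  0.   1. ] q [-0.23  -0.201  1.71   0.545  1.854 -0.257]
tool axes cols
 [[-0.09   0.99  -0.109]
 [ 0.833  0.135  0.537]
 [ 0.546 -0.042 -0.836]]
tip [0.4122 0.1872 0.4224] rel x -0.0742 y 0.1802
at [0.567 0.19  0.212] [-0.509  0.65   1.335]
push [0.605 0.194 0.212] [-0.507  0.802  1.328]
```

Emit:
{"api": "drive_tool", "payload": {"increments": [[[-0.17, 0.15, 0], 0], [[-0.34, 0.3, 0.05], 0], [[-0.48, 0.45, 0.15], 0], [[-0.51, 0.6, 0.32], 0], [[-0.51, 0.65, 0.52], 0], [[-0.51, 0.65, 0.75], 0], [[-0.51, 0.65, 0.95], 0], [[-0.51, 0.65, 1.0], 0]]}}

```text
time_s: 31.35
eef_pos: [0.5744, 0.1485, 0.2818]
eef_rot: [-0.229, 0.633, 0.72, 0.172]
wrist_force: [-0.9, 0.4, 0.5]
opening: -0.004
```

```bash
python3 w2.py
python3 - <<'E'
from h import *
import cv2
im=np.zeros((600,800,3),np.uint8)
im[:600,:480]=cv2.resize(camera("scene")[90:290,380:540],(480,600),interpolation=2);im[:480,480:]=cv2.resize(camera("top")[180:360,130:250],(320,480),interpolation=2);cv2.imwrite("pics/c5.png",im)
E
```

```text
t 31.35 p [0.5744 0.1485 0.2818] F [-0.9  0.4  0.5] q [-0.081  0.392  1.662  0.574  1.317 -0.423]
tool axes cols
 [[-0.095  0.989 -0.113]
 [ 0.832  0.141  0.537]
 [ 0.547 -0.043 -0.836]]
tip [0.5549 0.2414 0.1371] rel x -0.0371 y 0.0322
at [0.568 0.19  0.212] [-0.014  0.009  0.326]
push [0.605 0.194 0.212] [-0.014  0.161  0.318]
```

View pics/c5.png

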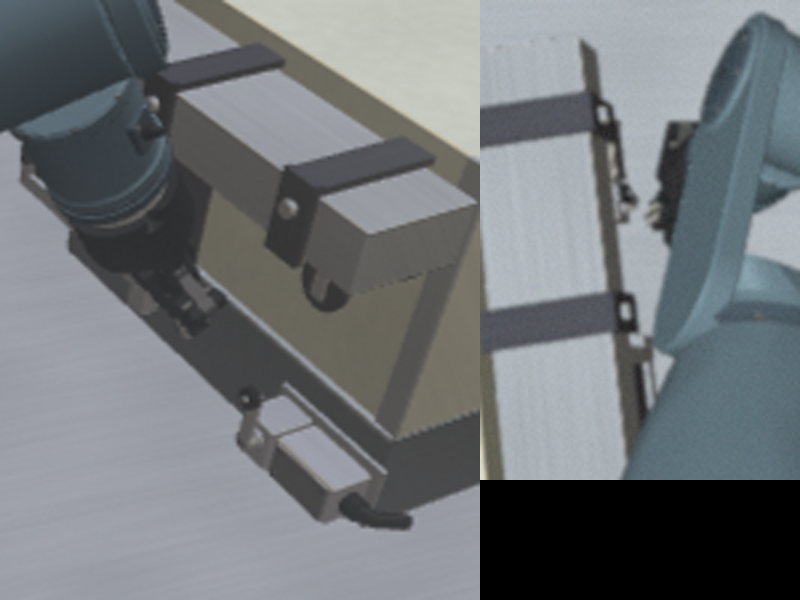

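The scene crop shows the fingers coming in below the track, between the door edge and the roller, with the roller upright at crop (248,398). The line clears the track on paper, so I'll insert slowly.

Emit:
{"api": "drive_tool", "payload": {"increments": [[[0, 0, 0.05], 0], [[0, 0, 0.1], 0], [[-0.01, 0, 0.16], 0], [[-0.014, 0.005, 0.22], 0], [[-0.014, 0.005, 0.27], 0], [[-0.014, 0.005, 0.31], 0], [[-0.014, 0.005, 0.326], 0], [[-0.014, 0.005, 0.326], 0]]}}

```text
time_s: 32.45
eef_pos: [0.5684, 0.1865, 0.2133]
eef_rot: [-0.227, 0.634, 0.719, 0.173]
wrist_force: [-0.2, -0.1, -1.4]
opening: 0.002
```

```bash
python3 w2.py
python3 - <<'E'
from h import *
import cv2
im=np.zeros((600,800,3),np.uint8)
im[:600,:480]=cv2.resize(camera("scene")[90:290,380:540],(480,600),interpolation=2);im[:480,480:]=cv2.resize(camera("top")[180:360,130:250],(320,480),interpolation=2);cv2.imwrite("pics/c6.png",im)
E
```

```text
t 32.45 p [0.5684 0.1865 0.2133] F [-0.2 -0.1 -1.4] q [-0.016  0.496  1.682  0.617  1.179 -0.447]
tool axes cols
 [[-0.094  0.99  -0.108]
 [ 0.832  0.137  0.537]
 [ 0.546 -0.039 -0.837]]
tip [0.5498 0.2793 0.0686] rel x 0.0012 y 0.0328
at [0.567 0.19  0.212] [ 0.008 -0.004  0.013]
push [0.605 0.194 0.212] [0.008 0.148 0.006]
```

View pics/c6.png

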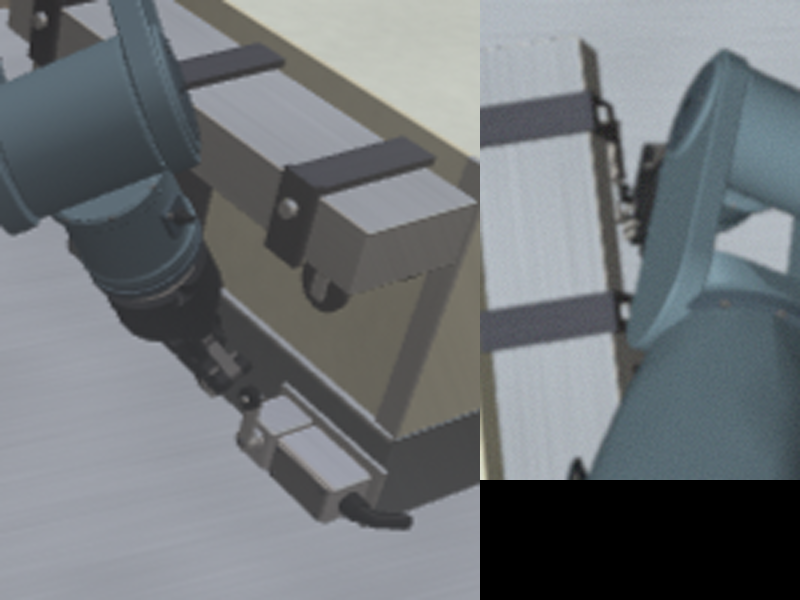

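The fingertips sit right beside the roller with no contact force. Now I'll push.

Emit:
{"api": "drive_tool", "payload": {"increments": [[[0.005, 0.03, 0.005], 0], [[0.008, 0.05, 0.01], 0], [[0.008, 0.07, 0.01], 0], [[0.008, 0.09, 0.01], 0], [[0.008, 0.11, 0.01], 0], [[0.008, 0.13, 0.01], 0], [[0.008, 0.148, 0.01], 0], [[0.008, 0.148, 0.01], 0]]}}

```text
time_s: 33.55
eef_pos: [0.6036, 0.1944, 0.2095]
eef_rot: [-0.229, 0.634, 0.719, 0.171]
wrist_force: [-5.4, -1.7, -0.7]
opening: -0.003
```

```bash
python3 w2.py
python3 - <<'E'
from h import *
import cv2
im=np.zeros((600,800,3),np.uint8)
im[:600,:480]=cv2.resize(camera("scene")[190:270,450:514],(480,600),interpolation=2);im[:320,480:]=cv2.resize(camera("scene")[150:270,260:380],(320,320),interpolation=2);cv2.imwrite("pics/c7.png",im)
E
```

```text
t 33.55 p [0.6036 0.1944 0.2095] F [-5.4 -1.7 -0.7] q [-0.002  0.566  1.582  0.612  1.201 -0.416]
tool axes cols
 [[-0.093  0.989 -0.112]
 [ 0.833  0.139  0.536]
 [ 0.546 -0.043 -0.837]]
tip [0.5843 0.2871 0.0647] rel x 0.0049 y -0.0024
at [0.568 0.19  0.212] [ 0.003 -0.146 -0.002]
push [0.605 0.194 0.212] [ 0.004  0.006 -0.009]
```

View pics/c7.png

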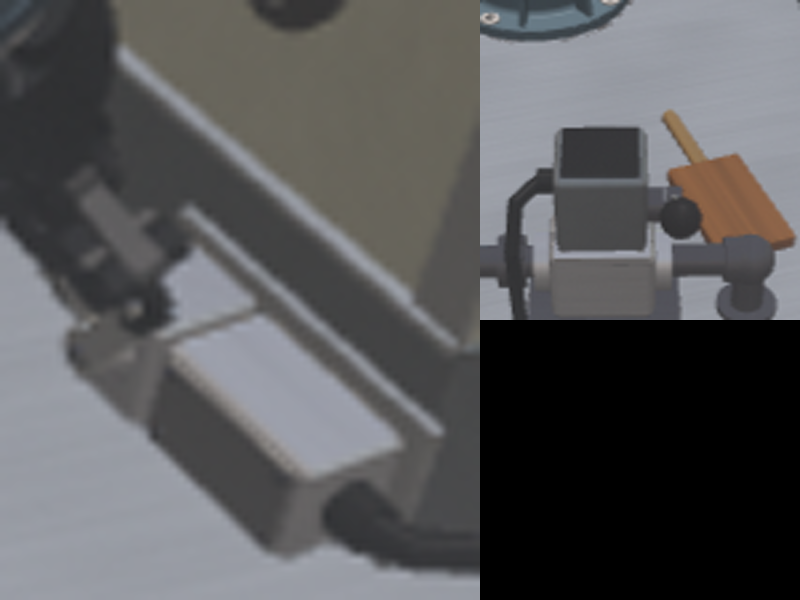

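It tripped: the valve lever has snapped back to rest, with the knob at scene (335,231), under about 5 N. Next I'll back off and withdraw along the slant.

Emit:
{"api": "drive_tool", "payload": {"increments": [[[0, -0.04, 0], 0], [[0, -0.08, 0], 0], [[0, -0.12, 0], 0], [[0, -0.155, 0], 0], [[0, -0.155, -0.1], 0], [[0, -0.155, -0.25], 0], [[0, -0.155, -0.42], 0], [[0, -0.155, -0.6], 0]]}}

```text
time_s: 34.65
eef_pos: [0.5822, 0.1079, 0.3394]
eef_rot: [-0.227, 0.634, 0.719, 0.173]
wrist_force: [0.2, -0.1, -0.0]
opening: -0.003
```

Emit:
{"api": "drive_tool", "payload": {"increments": [[[0, 0, -0.1], 0], [[0, 0, -0.2], 0], [[0, 0, -0.3], 0], [[0, 0, -0.4], 0], [[0, 0, -0.5], 0], [[0, 0, -0.5], 0], [[0, 0, -0.5], 0], [[0, 0, -0.5], 0]]}}

```text
time_s: 35.65
eef_pos: [0.5954, 0.042, 0.4414]
eef_rot: [-0.228, 0.634, 0.719, 0.173]
wrist_force: [0.3, -0.4, -0.9]
opening: 0.006
```

Run:
```python
from h import *
import cv2
pose()
s=camera("scene")
im=np.zeros((600,800,3),np.uint8)
im[:480,:640]=s;im[300:,500:]=cv2.resize(s[190:270,445:525],(300,300),interpolation=2);cv2.imwrite("pics/c8.png",im)
```

```text
t 35.65 p [0.5954 0.042  0.4414] F [ 0.3 -0.4 -0.9] q [-0.253  0.252  1.495  0.518  1.66  -0.402]
tool axes cols
 [[-0.093  0.99  -0.109]
 [ 0.832  0.138  0.537]
 [ 0.547 -0.041 -0.836]]
```

View pics/c8.png

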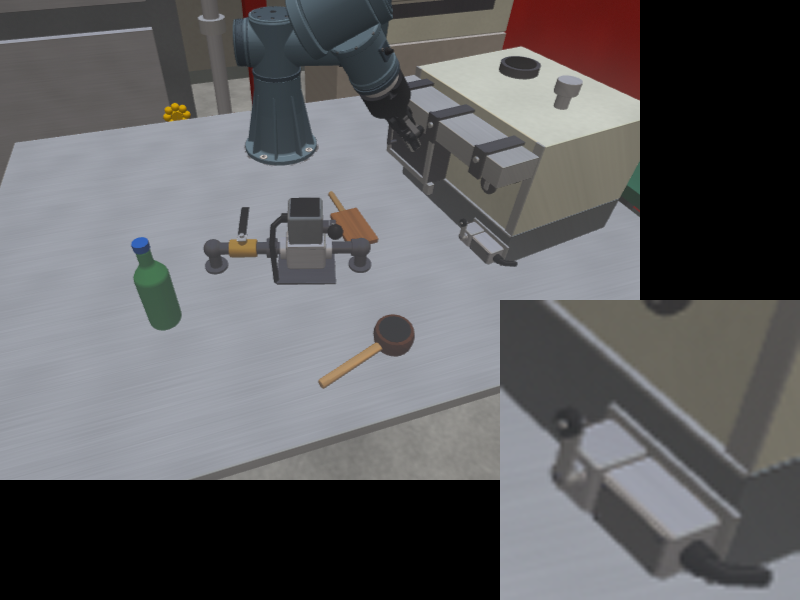

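The roller is upright again at scene (463,223), the lever is down at rest at (335,231), and the gas cock, bottle, block and paddle are where they started. The arm is clear of everything.

```bash
python3 -c "
from bench import hand_in
print(hand_in())"
```

```text
the job is handed in; nothing more can be done
None
```

I proved the interlock and handed the job in, with the clock at about 36 s of the 48 s allowed.

**What I did**
- **Reset lever:** I pushed the knob over the top until it latched. The pictures showed it staying over with zero force on the fingers.
- **Door switch:** I pushed the roller arm away from the door to an estimated 0.6 rad. The valve lever snapped back to shut. Force at the wrist was about 5 N at the end of the push, and the arm then sprang back upright.

**Last checks**
- The final picture shows the roller upright and the lever at rest. The gas cock, bottle, block and paddle are in their starting places.
- The gripper touches nothing, with a wrist force of about 1 N.

**Caveats**
- **Tool slant:** the interface has no command for tilting the tool. I got the 33° slant from the way the arm approaches poses out of reach, which took about 17 s.
- **Joint limits:** that method held joints 3 and 5, and briefly joint 1, at their range limits. Joint 3 read 0.298 to 0.299 against a stated 0.30, and joint 1 read 2.991 against 2.99. I can't tell whether the judge counts those as passing the range.
- **Roller angle:** I worked it out from the fingertip position and did not measure it directly. My uncertainty is about 0.5 to 0.8 rad, below the 0.95 limit.

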